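# Pack out the clamping fixture and hold it shut

## Robot

A 7-joint arm with a two-finger parallel gripper is mounted at the origin on a cart in front of the work surface, level with it; the furniture and walls round the work are solid. World frame = base frame: x ahead of the robot, y to its left, z up, the work surface at z = 0. Lengths are in m, angles in rad, forces in N, time in s.
With the tool pointing down it reaches from about 0.35 to 0.9 m from the base axis. Payload 8.1 kg.
Tool frame: the origin (TCP) lies at the very end of the fingers, on their centre line; the grasp point (between the pads) lies 19 mm behind it (arm.tcp_to_grasp is the distance from the TCP to the grasp point, in m); z points along the fingers, y is the line along which they close (so a half turn about z gives the same grasp; the last joint's range is limited). The gripper opens to 92 mm and grips with 3 to 60 N. Pads are 19 mm wide; open, the fingers measure 130 mm over their backs; the gripper's body (75 mm by 190 mm) begins 47 mm behind the grasp point.
Start: joints at [-1.245, 0.434, 0.025, 1.573, -0.012, 1.134, -0.075], TCP at [0.26, 0.568, 0.227] pointing down, gripper open.
Joint ranges: [-2.62, 2.62], [-0.44, 2.09], [-1.27, 1.32], [0.08, 2.57], [-1.32, 4.46], [0.12, 2], [-2.74, 2.74]. Speed limits (rad/s): [2.22, 2.22, 3.01, 3.01, 3.14, 3.14, 3.14].

## Interface

Orientations are given as a rotation vector (axis times angle).
In Python, from cell import arm, optics gives the robot as it stands (arm), with the cameras (optics).
- The arm moves only by the tool nudge_tcp, called by a JSON object that holds its "name" and its "arguments", one argument or row to a line. Schema: {"type":"object","properties":{"ticks":{"type":"array","items":{"type":"number"},"minItems":5,"maxItems":50},"grip_n":{"type":"number"},"only":{"type":"string"},"quiet":{"type":"boolean"},"lines":{"type":"string"}},"required":["ticks"],"additionalProperties":false}. ticks is one flat list of numbers that holds 1 to 10 rows one after another, with no inner brackets; each row has 5 numbers: dx, dy, dz in m, then a turn about the tool's z in rad, then the opening from 0.0 (shut) to 1.0 (fully open); each row shifts and turns the commanded pose from where the row before left it, along the tool's axes as they then stand; what a row does not reach is not made up. A row lasts 1/10 s, in which the tool goes at most 0.05 m and 0.15 rad, less where a joint would pass 70% of its speed; a pose out of reach is approached as far as the arm can. The fingers move at their own pace and stop on an object; grip_n is the grip in N (left out, the last holds). Time passes only in rows, so rows that do not move let the fingers close. The tool returns the time, the measured TCP pose, the force, the opening and the grip force at its end. only (a regular expression) keeps the lines of the reply that match it, lines (a string "A,B") keeps lines A to B, and quiet returns only ok. Input that does not fit is refused with a message, and nothing moves.
- arm.observe(): the state, without advancing time (a new reading comes with each control period).
- optics.get_image(name): name is "scene" or "side" or "wrist"; returns a dict with "image" (420x560x3 uint8, blue, green, red), "fx", "fy", "cx", "cy" (pixels), "distortion" ([k1, k2, p1, p2, k3] as OpenCV has them; the pictures are not rectified), "cam_to_world" (4x4, takes a point from camera to world coordinates); the wrist camera has in their place "mount" (4x4, takes a point from camera to tool coordinates, whose origin is the TCP and whose axes are the flange's). Camera axes: x right, y down, z forward; pixel columns grow to the right and rows downward; lengths in m; the calibration is good to about 2 mm. A picture is of the moment at which its call begins: read the wrist's pose just before it. There is no depth.
- arm.sign_off(): hands the job in; it is judged then, once.
The state is a dict: "clock": time; "joints": joint angles; "dq": joint speeds; "joint_efforts": joint torques, N m; "position": TCP position; "ee_rot": TCP orientation; "force": force on the tool from outside, world axes, zero at the start; "ft_torque": the same for the moment, N m; "width": opening from 0.0 (shut) to 1.0 (fully open); "gripper_force": force on a finger pad.
Only numpy, scipy, OpenCV 4.12 (cv2) and the standard library are available. Lean on these libraries where they do the work, as an engineer would, in place of code of your own. Each camera call takes 0.05 s, during which the arm holds its last target. There are 200 camera calls.

## Task

One packing plate already stands in the gap between the clamping fixture's sliding jaw and its fixed stop: take more plates by their tabs from the wooden rack and stand them upright beside it, centred and square on the floor of the gap, until the jaw closes tight on the stack. One or two more are needed, so feel whether the jaw meets the stack or runs to the end of its travel with the plates still loose. Leave an unneeded plate away from the fixture, and do not disturb the tin and the steel bench block. Finish while holding: keep the spring-loaded jaw pressed firmly (about 20 N) on the stack, touching the jaw (and stop) but not the plates, and do not let go.

Things in the scene. Friction and masses are not known exactly. Their poses are not given: they have to be found in the camera images.
- fixture: dark steel base plate of the clamping fixture, fixed to the table, 96 (x) x 134 (y) x 12 mm high. Origin: centre of its underside; its y is the sliding direction: the jaw is on the -y side and closes towards +y, the stop on the +y side. The top of the plate (z = 12 mm) is the floor of the gap. Turned up to 0.4 rad either way
- stop: fixed stop of the fixture: upright steel plate 62 (x) x 8 (y) x 36 mm high. Axes as the fixture's. Origin: lower edge of its face towards the jaw (12 mm above the table); its thickness is y = 0 to 8; two bolted ears beside it (|x| 29 to 43, y 0 to 12, 11 mm high), else free behind. Stands at y = 4 to 16 mm in the fixture's frame, varying: gap with open jaw 22 to 34 mm
- jaw (a joint): travel of the sliding jaw in m: 0 fully open (a light spring of 2 to 3.3 N returns it there when let go), 0.013 at the hard end of its travel towards the stop. The stack is thick enough when the jaw meets it clearly before that; if it runs on to 0.012 or more there is room for one more plate (and up to about 0.011 there is no need)
- jaw_face (a point): centre of the jaw's inner face, which looks at the stop (30.5 mm above the table; y = -18 mm in the fixture's frame when open). The jaw is an upright steel plate 62 (x) x 8 (y) x 36 mm high on the base; its thickness is behind the face (-y); its back is free for a finger. Closed on a stack, jaw and stop measure 16 mm plus 8 mm per plate over their backs
- plate_left: aluminium packing plate, 84 (x) x 8 (y) x 40 mm (z), 80 g, with a grip tab 16 x 8 x 26 mm high at the -x end of its top edge: tab centred at x = -30 mm, z = 40 to 66 mm. Origin: centre of the lower edge. Starts in the gap by the stop, axes as the fixture's; to stay. Tabs are staggered, so side by side each can be gripped across its 8 mm, fingertips above z = 40
- plate_middle: aluminium packing plate, 84 (x) x 8 (y) x 40 mm (z), 80 g, with a grip tab 16 x 8 x 26 mm high in the middle of its top edge: tab centred at x = 0 mm, z = 40 to 66 mm. Origin: centre of the lower edge. Starts upright in any of the rack's slots, axes as the rack's. Tabs are staggered, so side by side each can be gripped across its 8 mm, fingertips above z = 40
- plate_right: aluminium packing plate, 84 (x) x 8 (y) x 40 mm (z), 80 g, with a grip tab 16 x 8 x 26 mm high at the +x end of its top edge: tab centred at x = 30 mm, z = 40 to 66 mm. Origin: centre of the lower edge. Starts upright in any of the rack's slots, axes as the rack's. Tabs are staggered, so side by side each can be gripped across its 8 mm, fingertips above z = 40
- rack: light wooden rack, fixed, 104 (x) x 108 (y) x 22 mm high, with three slots along its x at y = -32, 0 and +32 mm, 10 mm wide and 16 mm deep (slot floor 6 mm above the table). Origin: centre of its underside. A plate standing in it has its tab from 46 to 72 mm above the table
- bench_block: bystander: square steel bench block, 64 x 64 x 20 mm, loose, origin at the centre of its underside
- tin: bystander: round flat tin, 63 mm across, 24 mm high, loose, origin at the centre of its underside

How it is judged:
On the way:
1. a second plate stands in the gap, let go (x of plate_left in the frame of fixture between -0.012 and 0.012 m and y of plate_left in the frame of fixture between -0.018 and 0.018 m and z of plate_left in the frame of fixture between 0.009 and 0.0145 m and angle between plate_left's own z axis and vertical below 0.12 rad and angle between the y axis of plate_left and the y axis of fixture, either way round below 0.15 rad and contact force between the fingers and plate_left below 0.3 N and ((x of plate_middle in the frame of fixture between -0.012 and 0.012 m and y of plate_middle in the frame of fixture between -0.018 and 0.018 m and z of plate_middle in the frame of fixture between 0.009 and 0.0145 m and angle between plate_middle's own z axis and vertical below 0.12 rad and angle between the y axis of plate_middle and the y axis of fixture, either way round below 0.15 rad and contact force between the fingers and plate_middle below 0.3 N) or (x of plate_right in the frame of fixture between -0.012 and 0.012 m and y of plate_right in the frame of fixture between -0.018 and 0.018 m and z of plate_right in the frame of fixture between 0.009 and 0.0145 m and angle between plate_right's own z axis and vertical below 0.12 rad and angle between the y axis of plate_right and the y axis of fixture, either way round below 0.15 rad and contact force between the fingers and plate_right below 0.3 N))), for 0.2 s.
At the end, for the whole second after the job is handed in: The first plate and one or two more stand, let go, on the gap's floor (2.5 mm), within 12 mm of mid x, 0.12 rad of upright, 0.15 rad of square; no other within 100 mm. Plates press on jaw and on stop, and fingers on the jaw, over 5 N each; all at rest, still held (all of step 1 and ((x of plate_left in the frame of fixture between -0.012 and 0.012 m and y of plate_left in the frame of fixture between -0.018 and 0.018 m and z of plate_left in the frame of fixture between 0.009 and 0.0145 m and angle between plate_left's own z axis and vertical below 0.12 rad and angle between the y axis of plate_left and the y axis of fixture, either way round below 0.15 rad and contact force between plate_left and jaw above 5 N) or (x of plate_middle in the frame of fixture between -0.012 and 0.012 m and y of plate_middle in the frame of fixture between -0.018 and 0.018 m and z of plate_middle in the frame of fixture between 0.009 and 0.0145 m and angle between plate_middle's own z axis and vertical below 0.12 rad and angle between the y axis of plate_middle and the y axis of fixture, either way round below 0.15 rad and contact force between plate_middle and jaw above 5 N) or (x of plate_right in the frame of fixture between -0.012 and 0.012 m and y of plate_right in the frame of fixture between -0.018 and 0.018 m and z of plate_right in the frame of fixture between 0.009 and 0.0145 m and angle between plate_right's own z axis and vertical below 0.12 rad and angle between the y axis of plate_right and the y axis of fixture, either way round below 0.15 rad and contact force between plate_right and jaw above 5 N)) and ((x of plate_left in the frame of fixture between -0.012 and 0.012 m and y of plate_left in the frame of fixture between -0.018 and 0.018 m and z of plate_left in the frame of fixture between 0.009 and 0.0145 m and angle between plate_left's own z axis and vertical below 0.12 rad and angle between the y axis of plate_left and the y axis of fixture, either way round below 0.15 rad and contact force between plate_left and stop above 5 N) or (x of plate_middle in the frame of fixture between -0.012 and 0.012 m and y of plate_middle in the frame of fixture between -0.018 and 0.018 m and z of plate_middle in the frame of fixture between 0.009 and 0.0145 m and angle between plate_middle's own z axis and vertical below 0.12 rad and angle between the y axis of plate_middle and the y axis of fixture, either way round below 0.15 rad and contact force between plate_middle and stop above 5 N) or (x of plate_right in the frame of fixture between -0.012 and 0.012 m and y of plate_right in the frame of fixture between -0.018 and 0.018 m and z of plate_right in the frame of fixture between 0.009 and 0.0145 m and angle between plate_right's own z axis and vertical below 0.12 rad and angle between the y axis of plate_right and the y axis of fixture, either way round below 0.15 rad and contact force between plate_right and stop above 5 N)) and contact force between the fingers and jaw above 5 N and ((x of plate_left in the frame of fixture between -0.012 and 0.012 m and y of plate_left in the frame of fixture between -0.018 and 0.018 m and z of plate_left in the frame of fixture between 0.009 and 0.0145 m and angle between plate_left's own z axis and vertical below 0.12 rad and angle between the y axis of plate_left and the y axis of fixture, either way round below 0.15 rad and contact force between the fingers and plate_left below 0.3 N) or horizontal distance between plate_left and fixture above 0.1 m) and ((x of plate_middle in the frame of fixture between -0.012 and 0.012 m and y of plate_middle in the frame of fixture between -0.018 and 0.018 m and z of plate_middle in the frame of fixture between 0.009 and 0.0145 m and angle between plate_middle's own z axis and vertical below 0.12 rad and angle between the y axis of plate_middle and the y axis of fixture, either way round below 0.15 rad and contact force between the fingers and plate_middle below 0.3 N) or horizontal distance between plate_middle and fixture above 0.1 m) and ((x of plate_right in the frame of fixture between -0.012 and 0.012 m and y of plate_right in the frame of fixture between -0.018 and 0.018 m and z of plate_right in the frame of fixture between 0.009 and 0.0145 m and angle between plate_right's own z axis and vertical below 0.12 rad and angle between the y axis of plate_right and the y axis of fixture, either way round below 0.15 rad and contact force between the fingers and plate_right below 0.3 N) or horizontal distance between plate_right and fixture above 0.1 m) and linear speed of each of plate_left, plate_middle, plate_right below 0.01 m/s and velocity of joint jaw between -0.005 and 0.005 m/s); the arm keeps its last pose, push and grip.
It fails at once if the bench block or the tin was moved more than 20 mm (distance of any of bench_block, tin from where it was at the start of the episode above 0.02 m).
It also fails if it takes over 70 s, if anything falls off the work surface, if the arm or the gripper's body presses on something with over 40 N, if the wrist force passes 120 N, or if a joint passes its speed limit or range.

## Working session

There is one attempt and no reset: what is moved stays moved. The work goes in short steps, Python scripts to look and compute and a tool call to move; the robot and the scene stay as the last step left them, time stands still between calls to the robot, and variables do not carry over. Pictures are saved under pics/ and viewed, at most 10 in all, crops included, and the job is handed in when it is done.

```bash
ls; mkdir -p pics; cat > h.py <<'E'
import numpy as np,cv2
from scipy.spatial.transform import Rotation as R
from cell import arm, optics
def cam(n):
    o=arm.observe(); d=optics.get_image(n)
    if 'cam_to_world' in d: T=np.array(d['cam_to_world'])
    else:
        P=np.eye(4);P[:3,:3]=R.from_rotvec(o['ee_rot']).as_matrix();P[:3,3]=o['position'];T=P@np.array(d['mount'])
    K=np.array([[d['fx'],0,d['cx']],[0,d['fy'],d['cy']],[0,0,1]])
    return d['image'],K,np.array(d['distortion'],float),T
def ray(K,D,T,uv,z):
    p=cv2.undistortPoints(np.array(uv,float).reshape(-1,1,2),K,D).reshape(-1,2)
    v=np.c_[p,np.ones(len(p))]@T[:3,:3].T; c=T[:3,3]
    return c+v*((z-c[2])/v[:,2])[:,None]
def proj(K,D,T,X):
    Ti=np.linalg.inv(T); return cv2.projectPoints(np.array(X,float).reshape(-1,3),cv2.Rodrigues(Ti[:3,:3])[0],Ti[:3,3],K,D)[0].reshape(-1,2)
E
python3 - <<'E'
from h import *
for n in['scene','side','wrist']:
    I,K,D,T=cam(n); cv2.imwrite(f'pics/{n}0.png',I); np.savez(f'pics/{n}0.npz',I=I,K=K,D=D,T=T); print(n,T[:3].round(3).tolist(),K[0,0])
a=cv2.imread('pics/scene0.png');b=cv2.imread('pics/side0.png');print(arm.observe(),arm.tcp_to_grasp)
E
```

```text
cell.py
pics
scene [[0.5, -0.481, 0.72, -0.051], [-0.866, -0.258, 0.429, -0.512], [-0.021, -0.838, -0.545, 0.516]] 429.03221452656805
side [[-0.85, -0.205, 0.486, 0.138], [-0.527, 0.37, -0.765, 0.48], [-0.023, -0.906, -0.422, 0.416]] 445.3691002667208
wrist [[0.415, 0.877, 0.242, 0.194], [0.91, -0.399, -0.113, 0.598], [-0.002, 0.267, -0.964, 0.384]] 319.66564312458905
{'clock': 0.15, 'joints': array([-1.24461409,  0.43507486,  0.02496516,  1.57385226, -0.01158972,
        1.13402647, -0.07506616]), 'dq': array([ 9.43058021e-04, -2.47490399e-03,  8.50309584e-04, -4.04366795e-03,
        9.07382567e-05, -3.41369421e-04, -1.18592374e-03]), 'joint_efforts': array([ 2.20921713e-03, -6.68264437e+01,  9.86099504e-01, -3.14695251e+01,
       -6.04275777e-02,  3.92431207e-02,  1.46922171e-04]), 'position': array([0.25973409, 0.56805445, 0.22613161]), 'ee_rot': array([-6.68384830e-01, -3.06952134e+00,  1.89694784e-03]), 'force': array([0.52522149, 0.08277728, 0.40753329]), 'ft_torque': array([-0.00304605, -0.02472334,  0.06057275]), 'gripper_force': 0.0, 'width': 1.0032009058681892} 0.0188
```

View pics/scene0.png

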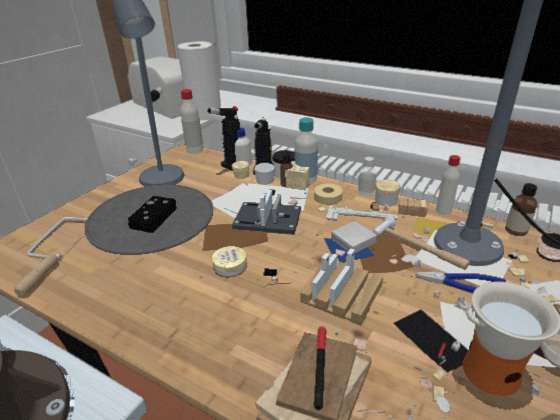

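View pics/side0.png

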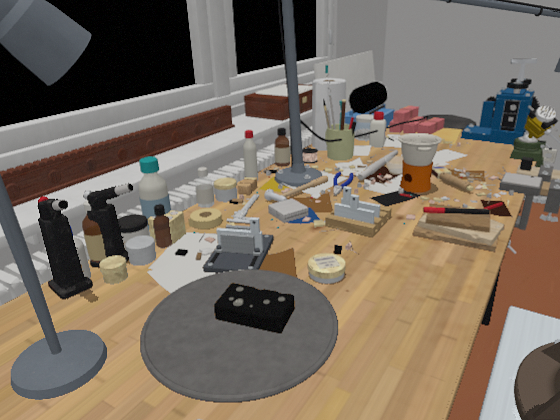

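The scene view shows the fixture at about (267,215), the rack (343,290) holding two plates, the tin (229,261) and the block (353,236). The side view shows the same layout: fixture (240,245), rack (358,215), tin (326,268).

```bash
python3 - <<'E'
from h import *
for n,pts in[('scene',[(267,219),(343,290),(229,261),(353,236)]),('side',[(240,250),(358,218),(326,268),(290,210)])]:
    d=np.load(f'pics/{n}0.npz'); print(ray(d['K'],d['D'],d['T'],pts,0.015).round(3).tolist())
o=arm.observe();Rm=R.from_rotvec(o['ee_rot']).as_matrix();print(Rm.round(3).tolist())
d=optics.get_image('wrist');print(np.array(d['mount']).round(3).tolist())
d=np.load('pics/scene0.npz');I=d['I']
cv2.imwrite('pics/c1.png',np.hstack([cv2.resize(I[175:245,220:320],(400,280),interpolation=2),cv2.resize(I[245:322,290:400],(400,280),interpolation=2)]))
E
```

```text
[[0.573, -0.091, 0.015], [0.452, -0.317, 0.015], [0.422, -0.103, 0.015], [0.603, -0.273, 0.015]]
[[0.587, -0.069, 0.015], [0.455, -0.296, 0.015], [0.424, -0.092, 0.015], [0.598, -0.262, 0.015]]
[[-0.909, 0.416, -0.0], [0.416, 0.909, -0.001], [-0.0, -0.001, -1.0]]
[[0.001, -0.964, -0.267, 0.072], [1.0, 0.001, -0.0, 0.0], [0.001, -0.267, 0.964, -0.158], [0.0, 0.0, 0.0, 1.0]]
```

View pics/c1.png

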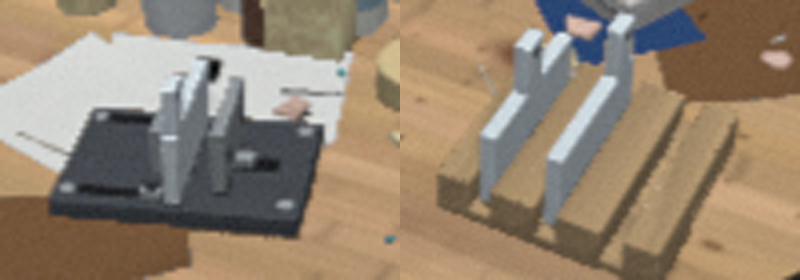

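Crop: the plate in the gap leans on the left upright (the stop), with the jaw on the right, so fixture +y is about world +y. In the rack the first slot holds the mid-tab plate, the middle slot the far-tab (right) plate, and the third is empty.

```bash
python3 - <<'E'
from h import *
d=np.load('pics/scene0.npz');e=np.load('pics/side0.npz')
print('lamp base',ray(d['K'],d['D'],d['T'],[(160,178),(470,243)],0),ray(e['K'],e['D'],e['T'],[(55,370),(298,178)],0))
def tri(a,b):
    P=[]
    L=[]
    for q,uv in((d,a),(e,b)):
        Ti=np.linalg.inv(q['T']);P.append(Ti[:3]);L.append(cv2.undistortPoints(np.array([[uv]],float),q['K'],q['D']).reshape(2,1))
    X=cv2.triangulatePoints(P[0],P[1],*L);return (X[:3]/X[3]).ravel()
print('head',tri((135,20),(50,40)))
c=lambda u,v:(290+(u-400)/3.64,245+v/3.64)
p=ray(d['K'],d['D'],d['T'],[c(440,205),c(640,270)],0);print('rack y edge',p)
f=lambda u,v:(220+u/4,175+v/4)
p=ray(d['K'],d['D'],d['T'],[f(52,200),f(295,222),f(322,123),f(95,108)],0.012);print('fix top',p)
E
```

```text
lamp base [[ 0.62215363  0.26458684  0.        ]
 [ 0.70919661 -0.47550438  0.        ]] [[ 0.6239418   0.27354925  0.        ]
 [ 0.70173628 -0.47264934  0.        ]]
head [0.58716313 0.2010122  0.38532923]
rack y edge [[ 0.40851674 -0.26114189  0.        ]
 [ 0.41586229 -0.35663573  0.        ]]
fix top [[ 0.52445621 -0.03768382  0.012     ]
 [ 0.5671701  -0.15862541  0.012     ]
 [ 0.6569699  -0.12551486  0.012     ]
 [ 0.61066005 -0.00490326  0.012     ]]
```

{"name": "nudge_tcp", "arguments": {
  "ticks": [-0.03, -0.036, 0, 0.06, 1, -0.03, -0.036, 0, 0.06, 1, -0.03, -0.036, 0, 0.06, 1, -0.03, -0.036, 0, 0.06, 1, -0.03, -0.036, 0, 0.06, 1, -0.03, -0.036, 0, 0.06, 1, -0.041, -0.002, 0, 0.1, 1, -0.041, -0.002, 0, 0.1, 1, -0.041, -0.002, 0, 0.1, 1, -0.041, -0.002, 0, 0.1, 1]
}}

```text
clock: 1.2
position: [0.383, 0.153, 0.227]
ee_rot: [1.764, 2.599, 0.001]
force: [1.1, 0.1, -1.1]
width: 0.999
gripper_force: 0.0
```

{"name": "nudge_tcp", "arguments": {
  "ticks": [-0.041, -0.002, 0, 0.1, 1, -0.041, -0.002, 0, 0.1, 1, -0.041, -0.002, 0, 0.1, 1, -0.041, -0.002, 0, 0.1, 1, -0.041, -0.002, 0, 0.1, 1, -0.041, -0.002, 0, 0.1, 1, -0.041, -0.002, 0, 0.1, 1, -0.041, -0.002, 0, 0.1, 1]
}}

```text
clock: 2.0
position: [0.3763, -0.167, 0.2269]
ee_rot: [2.637, 1.706, 0.001]
force: [0.1, -0.1, -0.2]
width: 1.008
gripper_force: 0.0
```

```bash
python3 -c "
from h import *
o=arm.observe();print(o['joints'].round(2),R.from_rotvec(o['ee_rot']).as_matrix().round(3).tolist())"
```

```text
[-0.39  0.06  0.74  2.1  -0.05  1.   -0.05] [[0.41, 0.912, 0.001], [0.912, -0.41, -0.0], [0.0, 0.001, -1.0]]
```

{"name": "nudge_tcp", "arguments": {
  "ticks": [-0.03, 0.039, 0, 0, 1, -0.03, 0.039, 0, 0, 1, -0.03, 0.039, 0, 0, 1, 0, 0, 0, 0.15, 1, 0, 0, 0, 0.15, 1, 0, 0, 0, 0.15, 1, 0, 0, 0, 0.15, 1, 0, 0, 0, 0.15, 1, 0, 0, 0, 0.15, 1, 0, 0, 0, 0.15, 1]
}}

```text
clock: 3.0
position: [0.4471, -0.2949, 0.2267]
ee_rot: [-3.138, -0.152, -0.0]
force: [0.4, 0.5, -0.2]
width: 0.998
gripper_force: 0.0
```

```bash
python3 - <<'E'
from h import *
o=arm.observe();print(o['joints'].round(2),R.from_rotvec(o['ee_rot']).as_matrix().round(3).tolist())
I,K,D,T=cam('wrist'); cv2.imwrite('pics/w1.png',I); np.savez('pics/w1.npz',I=I,K=K,D=D,T=T)
E
```

```text
[-0.28  0.44  1.08  1.85 -0.43  1.12 -0.52] [[0.995, 0.097, 0.0], [0.097, -0.995, 0.0], [0.0, -0.0, -1.0]]
```

View pics/w1.png

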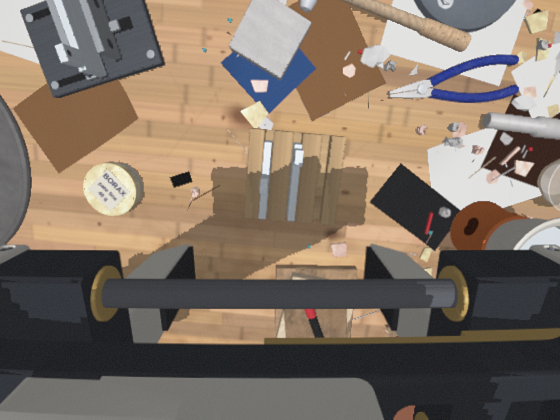

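Wrist view: rack centred at (297,177), mid-tab plate at column ~265, right plate with its tab at (298,150). The fixture is top left at about (90,45), the tin at (113,189), the block at (270,35).

```bash
python3 -c "
import cv2
I=cv2.imread('pics/w1.png')
cv2.imwrite('pics/c2.png',cv2.resize(I[125:225,240:360],(720,600),interpolation=cv2.INTER_CUBIC))"
```

```text
(no output)
```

View pics/c2.png

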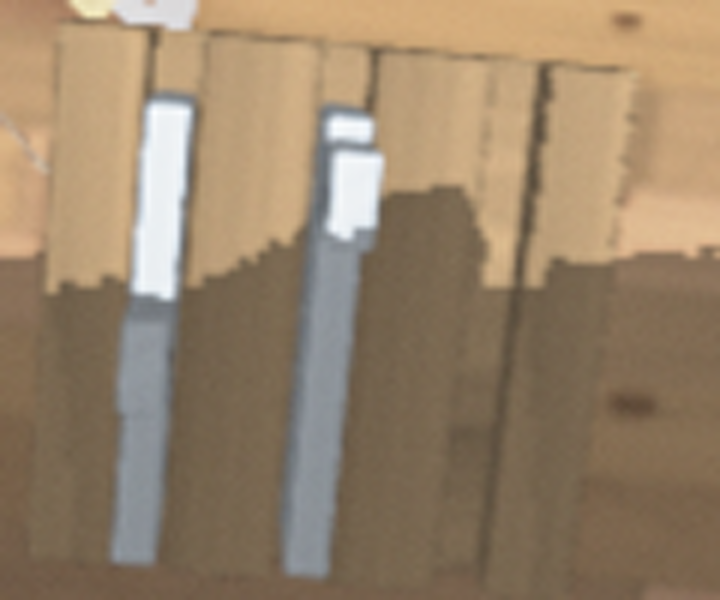

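Crop: left plate's top edge runs from (170,99) to (135,562); the right plate's from (349,113) to (307,575), with its tab top at (355,192).

```bash
python3 - <<'E'
from h import *
d=np.load('pics/w1.npz');c=lambda u,v:(240+(u+.5)/6-.5,125+(v+.5)/6-.5)
def r(p,z): return ray(d['K'],d['D'],d['T'],[c(*q) for q in p],z)
for n,p in(('mid',[(170,99),(135,562)]),('right',[(349,113),(307,575)])):
    X=r(p,.046);v=X[0]-X[1];print(n,X.mean(0).round(4),np.linalg.norm(v).round(4),'yaw',np.arctan2(v[1],v[0]).round(3))
print('tabright',r([(355,192)],.072))
X=r([(60,25),(635,68),(575,582),(30,560)],.022);print('rack',X.round(4).tolist(),X.mean(0))
E
```

```text
mid [ 0.4581 -0.2783  0.046 ] 0.0838 yaw 0.012
right [ 0.4588 -0.3098  0.046 ] 0.0839 yaw 0.021
tabright [[ 0.48975285 -0.30963449  0.072     ]]
rack [[0.51, -0.2559, 0.022], [0.5128, -0.362, 0.022], [0.4133, -0.3652, 0.022], [0.4073, -0.2576, 0.022]] [ 0.46086694 -0.31017286  0.022     ]
```

{"name": "nudge_tcp", "arguments": {
  "ticks": [0.0125, -0.0153, 0.02, 0.08, 0.3, 0, 0, 0.046, 0, 0.3, 0, 0, 0.046, 0, 0.3, 0, 0, 0.04, 0, 0.3, 0, 0, 0, 0, 0.3, 0, 0, 0, 0, 0.3]
}}

```text
clock: 3.65
position: [0.4577, -0.279, 0.0753]
ee_rot: [-3.141, -0.037, 0.001]
force: [0.0, -0.5, 1.0]
width: 0.53
gripper_force: 0.0
```

```bash
python3 - <<'E'
from h import *
o=arm.observe();print(R.from_rotvec(o['ee_rot']).as_matrix().round(3)[:2,:2].tolist())
I,K,D,T=cam('wrist'); cv2.imwrite('pics/w2.png',I); np.savez('pics/w2.npz',I=I,K=K,D=D,T=T)
print(proj(K,D,T,[o['position'],[.4581,-.2783,.072]]))
E
```

```text
[[1.0, 0.024], [0.024, -1.0]]
[[279.45417025 263.06507464]
 [278.11873364 259.84045345]]
```

View pics/w2.png

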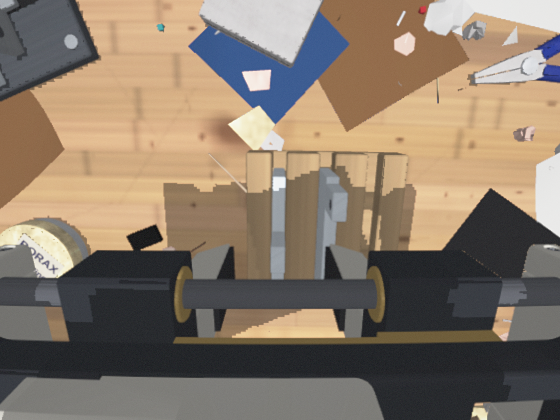

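The plate (column ~278) lies midway between the fingers (230 and 330). Descend, close, lift.

{"name": "nudge_tcp", "arguments": {
  "ticks": [0, 0, 0, 0, 0.3, 0, 0, 0, 0, 0.3, 0, 0, 0, 0, 0.3, 0, 0, 0.021, 0, 0.3, 0, 0, 0, 0, 0.0, 0, 0, 0, 0, 0.0, 0, 0, 0, 0, 0.0, 0, 0, 0, 0, 0.0, 0, 0, 0, 0, 0.0],
  "grip_n": 30
}}

```text
clock: 4.6
position: [0.4582, -0.2789, 0.0544]
ee_rot: [3.141, 0.036, 0.001]
force: [-0.5, 0.2, 5.9]
width: 0.087
gripper_force: 30.0
```

{"name": "nudge_tcp", "arguments": {
  "ticks": [0, 0, -0.03, 0, 0, 0, 0, -0.045, 0, 0, 0, 0, -0.045, 0, 0, 0.018, -0.04, 0, 0, 0, 0.018, -0.04, 0, 0, 0, 0.018, -0.04, 0, 0, 0, 0.018, -0.04, 0, 0, 0, 0, 0, 0, -0.15, 0, 0, 0, 0, -0.15, 0, 0, 0, 0, 0, 0]
}}

```text
clock: 5.6
position: [0.5263, -0.1167, 0.174]
ee_rot: [-3.1, -0.51, -0.001]
force: [-0.0, -0.1, -0.7]
width: 0.083
gripper_force: 30.0
```

```bash
python3 - <<'E'
from h import *
o=arm.observe();print(R.from_rotvec(o['ee_rot']).as_matrix().round(3)[:2,:2].tolist())
for n in('wrist','scene'):
    I,K,D,T=cam(n); cv2.imwrite(f'pics/{n}3.png',I); np.savez(f'pics/{n}3.npz',I=I,K=K,D=D,T=T)
E
```

```text
[[0.947, 0.32], [0.32, -0.947]]
```

View pics/wrist3.png

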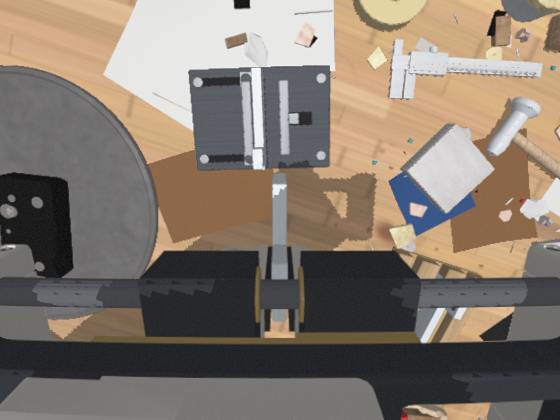

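The held plate is at column 280; the fixture spans (190,67) to (330,168), with stop and plate_left around column 252 and the jaw at column 284.

```bash
python3 -c "
import cv2
I=cv2.imread('pics/wrist3.png')
cv2.imwrite('pics/c3.png',cv2.resize(I[60:180,184:344],(800,600),interpolation=cv2.INTER_CUBIC))"
```

```text
(no output)
```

View pics/c3.png

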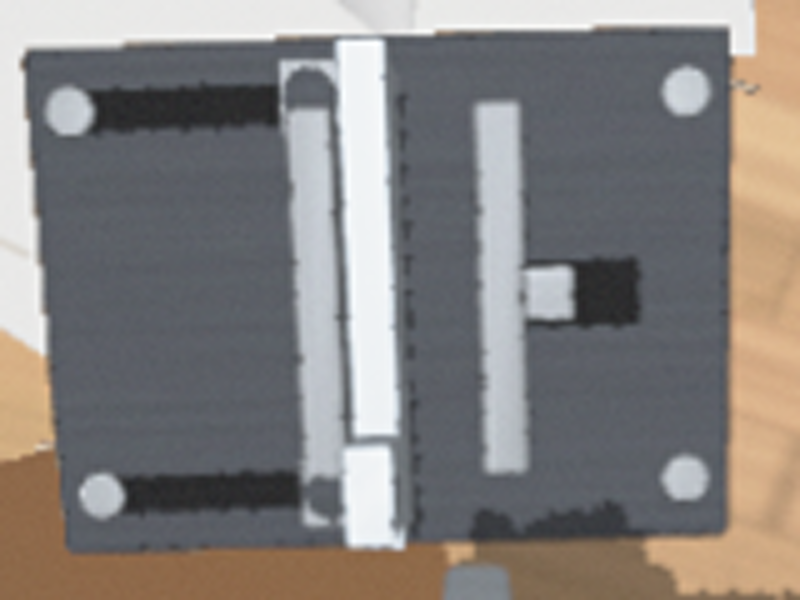

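```bash
python3 - <<'E'
from h import *
d=np.load('pics/wrist3.npz');c=lambda u,v:(184+(u+.5)/5-.5,60+(v+.5)/5-.5)
def r(p,z): return ray(d['K'],d['D'],d['T'],[c(*q) for q in p],z)
B=r([(28,52),(730,30),(727,530),(70,550)],.012)
C=B.mean(0); yv=(B[0]+B[3]-B[1]-B[2]);yaw=np.arctan2(-yv[0],yv[1]);xv=B[0]+B[1]-B[2]-B[3]
print('fix',C.round(4),yaw,np.arctan2(xv[1],xv[0]),np.linalg.norm(yv)/2,np.linalg.norm(xv)/2)
for yaw in (yaw,):
  Rz=R.from_euler('z',yaw).as_matrix()
  F=lambda P:((P-C)@Rz).round(4)[:,:2].tolist()
  print('stop inner',F(r([(328,106),(340,480)],.048)),'outer',F(r([(288,108),(303,482)],.048)))
  print('jaw inner',F(r([(475,102),(485,473)],.048)),'outer',F(r([(520,102),(526,470)],.048)))
  print('pl',F(r([(336,42),(384,42),(398,437),(352,437)],.052)),'tab',F(r([(343,446),(393,446),(405,548),(347,548)],.078)))
o=arm.observe();Rm=R.from_rotvec(o['ee_rot']).as_matrix();print('tool x ang',np.arctan2(Rm[1,0],Rm[0,0]),o['position'])
I,K,D,T=[np.load('pics/wrist3.npz')[k] for k in'IKDT']
E
```

```text
fix [ 0.5929 -0.0756  0.012 ] 0.35548719919167054 0.3541441349857484 0.13135912453745463 0.0932893473549054
stop inner [[0.0308, 0.0067], [-0.0311, 0.0078]] outer [[0.0307, 0.0134], [-0.0313, 0.0143]]
jaw inner [[0.0307, -0.0178], [-0.0306, -0.0177]] outer [[0.0305, -0.0252], [-0.0303, -0.025]]
pl [[0.0401, 0.0046], [0.0398, -0.0032], [-0.0237, -0.0029], [-0.0234, 0.005]] tab [[-0.023, 0.0044], [-0.0232, -0.0034], [-0.0393, -0.0047], [-0.039, 0.0045]]
tool x ang 0.31789854819681684 [ 0.52617051 -0.11722582  0.17389614]
```

```bash
python3 - <<'E'
from h import *
d=np.load('pics/wrist3.npz');I=d['I'];o=arm.observe();Rm=R.from_rotvec(o['ee_rot']).as_matrix()
p=ray(d['K'],d['D'],d['T'],[(273,177),(286,177),(273.5,200),(287.5,200)],.1655)
print(((p-o['position'])@Rm).round(4).tolist())
print(I[165:195:2,280].tolist()); print(I[178,266:294].sum(1).tolist()); print(I[200,266:294].sum(1).tolist())
E
```

```text
[[0.0454, -0.0042, 0.0084], [0.0455, 0.0026, 0.0084], [0.0331, -0.0039, 0.0084], [0.0331, 0.0035, 0.0084]]
[[62, 58, 56], [61, 55, 57], [80, 103, 125], [80, 104, 123], [121, 124, 127], [138, 134, 129], [136, 131, 125], [140, 136, 130], [137, 132, 127], [156, 152, 144], [239, 235, 229], [243, 240, 236], [175, 169, 161], [163, 157, 150], [157, 151, 145]]
[321, 327, 326, 324, 325, 321, 353, 388, 401, 401, 403, 404, 402, 403, 401, 398, 403, 401, 397, 373, 332, 318, 310, 316, 314, 321, 317, 314]
[318, 318, 318, 316, 313, 331, 386, 461, 471, 469, 463, 457, 466, 458, 462, 464, 467, 468, 466, 454, 412, 332, 324, 317, 325, 326, 330, 323]
```

{"name": "nudge_tcp", "arguments": {
  "ticks": [0, 0, 0, -0.037, 0, 0.0385, -0.0027, 0, 0, 0, 0.0386, -0.0026, 0, 0, 0, 0, 0, 0, 0, 0, 0, 0, 0, 0, 0]
}}

```text
clock: 6.2
position: [0.5968, -0.085, 0.1732]
ee_rot: [3.09, 0.562, -0.002]
force: [-0.2, 0.0, -1.2]
width: 0.084
gripper_force: 30.0
```

```bash
python3 - <<'E'
from h import *
o=arm.observe();Rm=R.from_rotvec(o['ee_rot']).as_matrix();print(np.arctan2(Rm[1,0],Rm[0,0]))
print((np.array([.5966,-.0854,.0604])-o['position'])@Rm)
E
```

```text
0.35982663880178406
[-0.00019841  0.00020758  0.11279695]
```

Held plate is centred in the grip. Descend in stages watching force.

{"name": "nudge_tcp", "arguments": {
  "ticks": [0, 0, 0.04, 0, 0, 0, 0, 0.03, 0, 0, 0, 0, 0.01, 0, 0, 0, 0, 0.01, 0, 0, 0, 0, 0.008, 0, 0, 0, 0, 0.008, 0, 0, 0, 0, 0, 0, 0]
}}

```text
clock: 6.9
position: [0.5964, -0.0849, 0.0674]
ee_rot: [-3.091, -0.562, 0.001]
force: [0.3, -0.6, 0.1]
width: 0.084
gripper_force: 30.0
```

{"name": "nudge_tcp", "arguments": {
  "ticks": [0, 0, 0.004, 0, 0, 0, 0, 0.0022, 0, 0, 0, 0, 0.0005, 0, 0, 0, 0, 0, 0, 0]
}}

```text
clock: 7.3
position: [0.5966, -0.085, 0.0611]
ee_rot: [-3.091, -0.562, -0.0]
force: [-0.1, -0.3, -0.2]
width: 0.088
gripper_force: 30.0
```

{"name": "nudge_tcp", "arguments": {
  "ticks": [0, 0, 0.0007, 0, 0, 0, 0, 0.0006, 0, 0, 0, 0, 0, 0, 0]
}}

```text
clock: 7.6
position: [0.5968, -0.0851, 0.0604]
ee_rot: [-3.091, -0.562, -0.001]
force: [-1.0, 0.5, 7.1]
width: 0.081
gripper_force: 30.0
```

Seated (7 N up). Release and rise.

{"name": "nudge_tcp", "arguments": {
  "ticks": [0, 0, 0, 0, 0.3, 0, 0, 0, 0, 0.3, 0, 0, 0, 0, 0.3, 0, 0, 0, 0, 0.3, 0, 0, -0.02, 0, 0.3, 0, 0, -0.045, 0, 0.65, 0, 0, -0.045, 0, 0.65, 0, 0, -0.04, 0, 0.65, 0, 0, 0, 0, 0.65]
}}

```text
clock: 8.5
position: [0.5992, -0.0864, 0.215]
ee_rot: [3.089, 0.561, 0.013]
force: [0.3, 0.2, -0.1]
width: 0.6
gripper_force: 0.0
```

```bash
python3 - <<'E'
from h import *
I,K,D,T=cam('wrist'); np.savez('pics/w4.npz',I=I,K=K,D=D,T=T)
C=np.array([.5929,-.0756,.012]);u=proj(K,D,T,[C])[0].astype(int);print(u)
x0,y0=max(u[0]-80,0),max(u[1]-65,0);print(x0,y0)
cv2.imwrite('pics/c4.png',cv2.resize(I[y0:y0+120,x0:x0+160],(800,600),interpolation=cv2.INTER_CUBIC))
E
```

```text
[267 191]
187 126
```

View pics/c4.png

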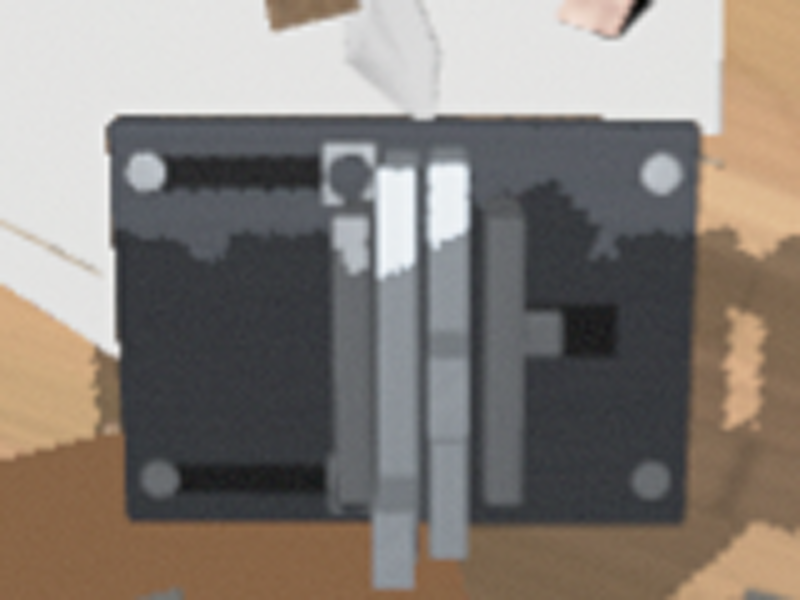

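The plate stands between plate_left and the jaw, square, with far ends level (columns ~395 and ~448), and the jaw open at column ~503.

```bash
cat > to.py <<'E'
from h import *
import sys
o=arm.observe();Rm=R.from_rotvec(o['ee_rot']).as_matrix();C=np.array([.5929,-.0756,0])
a=[float(v) for v in sys.argv[1:4]]
X=C+R.from_euler('z',.355).as_matrix()@np.array(a)
print('tool delta',((X-o['position'])@Rm).round(4),'yaw',np.arctan2(Rm[1,0],Rm[0,0]).round(3),'tilt',Rm[2].round(4),o['joints'].round(2))
print('pos in fix',(R.from_euler('z',-.355).as_matrix()@(o['position']-C)).round(4),'F fix',(R.from_euler('z',-.355).as_matrix()@o['force']).round(2))
E
python3 to.py .016 -.002 .028
```

```text
tool delta [ 0.0138 -0.0093  0.1843] yaw 0.36 tilt [ 0.0046  0.0018 -1.    ] [-0.57  0.55  0.97  1.7  -0.49  1.15 -0.68]
pos in fix [ 0.0014 -0.0111  0.2123] F fix [-0.4   0.99 -1.41]
```

{"name": "nudge_tcp", "arguments": {
  "ticks": [0.0138, -0.0093, 0, 0, 0.65, 0, 0, 0.045, 0, 0.65, 0, 0, 0.045, 0, 0.65, 0, 0, 0.045, 0, 0.65, 0, 0, 0, 0, 0.65, 0, 0, 0, 0, 0.65]
}}

```text
clock: 9.15
position: [0.6058, -0.0709, 0.074]
ee_rot: [-3.091, -0.562, 0.005]
force: [1.2, 0.5, 0.9]
width: 0.651
gripper_force: 0.0
```

```bash
python3 to.py .016 -.002 .028
```

```text
tool delta [0.0024 0.002  0.046 ] yaw 0.36 tilt [-2.8e-03 -8.0e-04 -1.0e+00] [-0.5   0.71  0.83  1.82 -0.65  0.92 -0.59]
pos in fix [ 0.0137 -0.0001  0.074 ] F fix [1.28 0.01 0.89]
```

{"name": "nudge_tcp", "arguments": {
  "ticks": [0.0024, 0.002, 0.016, 0, 0.65, 0, 0, 0.015, 0, 0.65, 0, 0, 0.015, 0, 0.65, 0, 0, 0, 0, 0.65]
}}

```text
clock: 9.55
position: [0.608, -0.0718, 0.0268]
ee_rot: [-3.09, -0.562, 0.004]
force: [-0.4, 0.8, -0.5]
width: 0.65
gripper_force: 0.0
```

```bash
python3 to.py .016 -.002 .028
```

```text
tool delta [ 0.0006  0.0003 -0.0012] yaw 0.36 tilt [-0.0024 -0.0016 -1.    ] [-0.47  0.77  0.78  1.84 -0.71  0.84 -0.54]
pos in fix [ 0.0154 -0.0017  0.0268] F fix [-0.1   0.89 -0.46]
```

Free of contact; squeeze gently first.

{"name": "nudge_tcp", "arguments": {
  "ticks": [0, 0, 0, 0, 0.5, 0, 0, 0, 0, 0.4, 0, 0, 0, 0, 0.3, 0, 0, 0, 0, 0.2, 0, 0, 0, 0, 0.2, 0, 0, 0, 0, 0.2, 0, 0, 0, 0, 0.2],
  "grip_n": 12
}}

```text
clock: 10.25
position: [0.6092, -0.0716, 0.0293]
ee_rot: [-3.09, -0.562, -0.001]
force: [-1.6, 2.5, 5.3]
width: 0.347
gripper_force: 12.0
```

```bash
python3 to.py .016 -.002 .028
```

```text
tool delta [-0.0007  0.0001  0.0013] yaw 0.36 tilt [ 7.0e-04 -1.2e-03 -1.0e+00] [-0.47  0.76  0.78  1.84 -0.71  0.85 -0.54]
pos in fix [ 0.0167 -0.0019  0.0293] F fix [-0.64  2.92  5.35]
```

Width 0.347 is 32 mm, so two plates are clamped. Jaw travel is about 8 mm, well before its end, so no third plate is needed. Firm up the grip.

{"name": "nudge_tcp", "arguments": {
  "ticks": [0, 0, 0, 0, 0.2, 0, 0, 0, 0, 0.2, 0, 0, 0, 0, 0.2, 0, 0, 0, 0, 0.2, 0, 0, 0, 0, 0.2, 0, 0, 0, 0, 0.2],
  "grip_n": 23
}}

```text
clock: 10.85
position: [0.6093, -0.0716, 0.0293]
ee_rot: [-3.09, -0.562, -0.001]
force: [-2.2, 2.0, 5.4]
width: 0.346
gripper_force: 23.0
```

```bash
python3 to.py .016 -.002 .028; python3 - <<'E'
from h import *
I,K,D,T=cam('scene');J=cam('side')[0]
cv2.imwrite('pics/c5.png',np.hstack([cv2.resize(I[165:285,200:320],(400,400),interpolation=2),cv2.resize(J[190:290,180:280],(400,400),interpolation=2)]))
E
```

```text
tool delta [-0.0007  0.      0.0013] yaw 0.36 tilt [ 7.0e-04 -1.2e-03 -1.0e+00] [-0.47  0.76  0.78  1.84 -0.71  0.85 -0.54]
pos in fix [ 0.0167 -0.002   0.0293] F fix [-1.35  2.65  5.42]
```

View pics/c5.png

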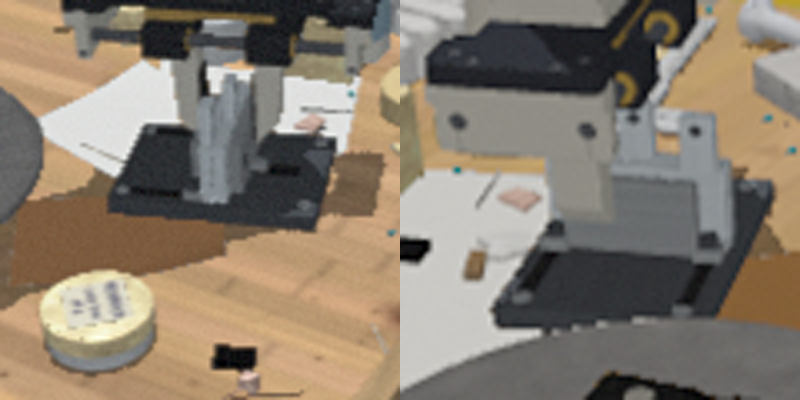

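Both views show the stack upright and closed between jaw and stop, with the fingers clamped on their backs and the tin undisturbed.

```bash
python3 -c "
from cell import arm, optics
print(arm.sign_off())"
```

```text
the job is handed in; nothing more can be done
None
```

I handed the job in holding at 23 N: `plate_left` and `plate_middle` clamped between jaw and stop, 32 mm over their backs with about 8 mm of jaw travel, so `plate_right` stayed in the rack; no verdict came back at hand-in.

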